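Dispense two capacitors with the rocker gate

TASK

The circuit board still needs two big blue capacitors: get two out of the gravity dispenser that holds the blue ones. With the fingertips press the black pad at the rear end of its yellow rocker all the way down, so that the gate at the other end lifts and one capacitor rolls into the pick-up nest; let the pad come all the way up again so that the gate shuts and the row rolls down to it, then press and let go just once more. Leave both capacitors lying in the nest with the gate shut in front of the others; do not touch or lift any capacitor, do not work the other dispenser, and do not disturb anything else on the bench.

Things in the scene. Friction and masses are not known exactly. Their poses are not given: they have to be found in the camera images.
- blue_dispenser: Dispenser of the blue capacitors, fixed to the bench: aluminium chute sloping 15 degrees, 300 mm long, 84 mm wide, the pad standing behind and above its upper end. Origin on the bench below the pad's centre (pad up); x points level up the row (nest to pad), y left, z up. Capacitor at the gate: centre x -164, z 92 mm. In the nest below the gate the first stops at x -253, z 68, the second at x -218, z 78 mm.
- blue_rocker (a joint): Yellow rocker (seesaw) of the blue dispenser, rad. 0 = pad up, gate shut (a spring brings it back here when let go); 0.36 = pad fully down on its stop, gate fully up; the gate clears a capacitor at about 0.29. As the gate lifts, a hold-back pin rises behind the first capacitor, so each full press and full return lets out just one.
- blue_pad (a point): Centre of the top of the black rubber press pad at the upper rear end of the blue dispenser's rocker. Pad 40 mm along the chute x 68 mm across, on a yellow plate, 184 mm above the bench when up. Fully pressed it is 33 mm lower and 13 mm further along the dispenser's +x. About 4 N starts it, about 7 N holds it down.
- blue_gate (a point): Middle of the lower edge of the steel gate at the front end of the blue dispenser's rocker; 76 mm above the bench when shut.
- blue_nest (a point): Point on the floor of the blue dispenser's pick-up nest, midway between the two places.
- blue_cap1: Loose blue-sleeved can capacitor, 36 mm across and 50 mm long, 70 g, lying across the chute, number 1 in the row counted from the gate (the lowest is 1). Origin at its centre; its own y axis runs along its length and it turns as it rolls.
- blue_cap2: Loose blue-sleeved can capacitor, 36 mm across and 50 mm long, 70 g, lying across the chute, number 2 in the row counted from the gate (the lowest is 1). Origin at its centre; its own y axis runs along its length and it turns as it rolls.
- blue_cap3: Loose blue-sleeved can capacitor, 36 mm across and 50 mm long, 70 g, lying across the chute, number 3 in the row counted from the gate (the lowest is 1). Origin at its centre; its own y axis runs along its length and it turns as it rolls.
- blue_cap4: Loose blue-sleeved can capacitor, 36 mm across and 50 mm long, 70 g, lying across the chute, number 4 in the row counted from the gate (the lowest is 1). Origin at its centre; its own y axis runs along its length and it turns as it rolls.
- black_dispenser: Dispenser of the black capacitors, fixed to the bench: aluminium chute sloping 15 degrees, 300 mm long, 84 mm wide, the pad standing behind and above its upper end. Origin on the bench below the pad's centre (pad up); x points level up the row (nest to pad), y left, z up. Capacitor at the gate: centre x -164, z 92 mm. In the nest below the gate the first stops at x -253, z 68, the second at x -218, z 78 mm.
- black_rocker (a joint): Yellow rocker (seesaw) of the black dispenser, rad. 0 = pad up, gate shut (a spring brings it back here when let go); 0.36 = pad fully down on its stop, gate fully up; the gate clears a capacitor at about 0.29. As the gate lifts, a hold-back pin rises behind the first capacitor, so each full press and full return lets out just one.
- black_pad (a point): Centre of the top of the black rubber press pad at the upper rear end of the black dispenser's rocker. Pad 40 mm along the chute x 68 mm across, on a yellow plate, 184 mm above the bench when up. Fully pressed it is 33 mm lower and 13 mm further along the dispenser's +x. About 4 N starts it, about 7 N holds it down.
- black_gate (a point): Middle of the lower edge of the steel gate at the front end of the black dispenser's rocker; 76 mm above the bench when shut.
- black_nest (a point): Point on the floor of the black dispenser's pick-up nest, midway between the two places.
- black_cap1: Loose black-sleeved can capacitor, 36 mm across and 50 mm long, 70 g, lying across the chute, number 1 in the row counted from the gate (the lowest is 1). Origin at its centre; its own y axis runs along its length and it turns as it rolls.
- black_cap2: Loose black-sleeved can capacitor, 36 mm across and 50 mm long, 70 g, lying across the chute, number 2 in the row counted from the gate (the lowest is 1). Origin at its centre; its own y axis runs along its length and it turns as it rolls.
- black_cap3: Loose black-sleeved can capacitor, 36 mm across and 50 mm long, 70 g, lying across the chute, number 3 in the row counted from the gate (the lowest is 1). Origin at its centre; its own y axis runs along its length and it turns as it rolls.
- driver: loose screwdriver lying behind one of the dispensers. Origin at its underside (the handle points along its -x).
- flux: loose amber bottle, 38 mm across, 100 mm tall, standing behind one of the dispensers. Origin at its underside, in the middle.
- pot: loose grey pot of brass standoffs, 48 mm across, 45 mm tall, between the dispensers. Origin at its underside, in the middle.
- board: loose green circuit board 120 x 95 mm on short brass legs, with two empty round capacitor places, to the left. Origin at its underside, in the middle.
- bin: loose red parts bin 100 x 75 x 50 mm, to the right. Origin at its underside, in the middle.

How it is judged:
On the way, in this order (a step that is already met when the one before it is completed fails the run):
1. the blue dispenser's pad is pressed fully down by the fingers and its gate is lifted (value of joint blue_rocker above 0.31 rad and contact force between blue_dispenser and the fingers above 1 N and horizontal distance between the grasp point and blue_pad below 0.07 m), for 0.1 s.
2. the pad is up and the gate shut again, one blue capacitor in the nest and the row has moved down to the gate (value of joint blue_rocker below 0.03 rad and distance between blue_cap1 and blue_nest below 0.033 m and x of blue_cap2 in the frame of blue_dispenser between -0.1736 and -0.1516 m and y of blue_cap2 in the frame of blue_dispenser between -0.01 and 0.01 m and z of blue_cap2 in the frame of blue_dispenser below 0.112 m), for 0.2 s.
3. the pad is pressed fully down a second time (all of step 1), for 0.1 s.
4. the pad is up and the gate shut again, two blue capacitors in the nest (value of joint blue_rocker below 0.03 rad and distance between each of blue_cap1, blue_cap2 and blue_nest below 0.033 m and x of blue_cap3 in the frame of blue_dispenser between -0.1736 and -0.1516 m and y of blue_cap3 in the frame of blue_dispenser between -0.01 and 0.01 m and z of blue_cap3 in the frame of blue_dispenser below 0.112 m), for 0.2 s.
At the end, for the whole second after the job is handed in: Blue capacitors 1 and 2 at rest in the pick-up nest (centres within 33 mm of the nest point), the other two at rest in the row behind the gate (within about 10 mm of the first two places), both rockers back up with their gates shut (under 0.03 rad) (all of step 4 and x of blue_cap4 in the frame of blue_dispenser between -0.1385 and -0.1165 m and y of blue_cap4 in the frame of blue_dispenser between -0.01 and 0.01 m and z of blue_cap4 in the frame of blue_dispenser below 0.112 m and value of joint black_rocker below 0.03 rad and linear speed of each of blue_cap1, blue_cap2, blue_cap3, blue_cap4 below 0.02 m/s); the robot touches nothing.
It fails at once if a capacitor is touched by the fingers or the arm (contact force between any of blue_cap1, blue_cap2, blue_cap3, blue_cap4, black_cap1, black_cap2, black_cap3 and the fingers above 0.5 N or contact force between any of blue_cap1, blue_cap2, blue_cap3, blue_cap4, black_cap1, black_cap2, black_cap3 and the arm above 0.5 N).
It fails at once if a capacitor is lifted (height (world z) of any of blue_cap1, blue_cap2, blue_cap3, blue_cap4, black_cap1, black_cap2, black_cap3 above 0.15 m).
It fails at once if a third blue capacitor is let past the gate (x of blue_cap3 in the frame of blue_dispenser below -0.178 m).
It fails at once if the other dispenser is worked or its capacitors are moved (value of joint black_rocker above 0.1 rad or distance of any of black_cap1, black_cap2, black_cap3 from where it was at the start of the episode above 0.012 m).
It fails at once if another thing on the bench is disturbed (more than 20 mm) (distance of any of driver, flux, pot, board, bin from where it was at the start of the episode above 0.02 m).
It also fails if it takes over 51 s, if anything falls off the work surface, if the arm or the gripper's body presses on something with over 40 N, if the wrist force passes 120 N, or if a joint passes its speed limit or range.

ROBOT

A 7-joint arm with a two-finger parallel gripper is mounted at the origin on the work surface. World frame = base frame: x ahead of the robot, y to its left, z up, the work surface at z = 0. Lengths are in m, angles in rad, forces in N, time in s.
With the tool pointing down it reaches from about 0.425 to 1.025 m from the base axis. Payload 9.4 kg.
Tool frame: the origin (TCP) lies on the mounting face of the last link; the fingertips stand 186 mm ahead of it and the grasp point (between the pads) lies 167 mm ahead of it (env.hold_point_z is the distance from the TCP to the grasp point, in m); z points along the fingers, y is the direction in which the jaws open and shut (so a half turn about z gives the same grasp; the last joint's range is limited). The gripper opens to 93 mm and grips with 3 to 60 N. Pads are 15 mm wide; open, the fingers measure 128 mm over their backs; the gripper's body (75 mm by 188 mm) begins 65 mm behind the grasp point.
Start: joints at [-1.375, 0.599, -0.003, 1.599, 0.002, 0.943, -0.08], TCP at [0.195, 0.698, 0.405] pointing down, gripper open.
Joint ranges: [-2.57, 2.57], [-0.35, 1.97], [-1.29, 1.29], [0.11, 2.56], [-1.05, 4.19], [0.11, 1.86], [-2.63, 2.63]. Speed limits (rad/s): [2.22, 2.22, 3.01, 3.01, 3.14, 3.14, 3.14].

INTERFACE

Orientations are given as [roll, pitch, yaw] about the fixed x, y, z axes, in that order (R = Rz(yaw) Ry(pitch) Rx(roll)).
In Python, from rig import env gives the robot as it stands.
- The arm moves only by the shell command python3 -m jog 'ROWS' [FORCE]. ROWS is text: rows parted by semicolons, each of 7 numbers parted by spaces: the shift along the tool's x, y, z in m, then the turn, a rotation vector about the tool's x, y, z in rad, then the finger opening in m, from 0 to 0.093. A call has 1 to 20 rows; each row shifts and turns the pose as measured when the row begins, along the tool's axes as they then stand; what a row does not reach is not made up. A row lasts 1/10 s, in which the tool goes at most 50 mm and 8.59 degrees, less where a joint would pass 70% of its speed; a pose out of reach is approached as far as the arm can. A call with a gripper value outside its range is refused whole. The fingers move at their own pace and stop on an object; FORCE is the grip in N (left out, the last holds). Time passes only in rows, so rows that do not move let the fingers close. It gives the time, the measured TCP pose, the force and the opening at its end, in the units of the state.
- env.sense(): the state, without advancing time (a new reading comes with each control period).
- env.camera(name): name is "scene" or "top" or "wrist"; returns the picture (400x640x3 uint8, red, green, blue); there is no depth.
- env.camera_info(name): a dict with "fovy" (degrees; the focal length in pixels is half the picture's height over the tangent of half this angle, whatever the lens; pixels are square), "cx", "cy" (the principal point, pixels), "dist" ([k1, k2, p1, p2, k3] as OpenCV has them; the pictures are not rectified), "R" (3x3) and "t" (3): a world point X has camera coordinates R X + t. Camera axes: x right, y down, z forward; pixel columns grow to the right and rows downward; lengths in m; the calibration is good to about 2 mm. A picture is of the moment at which its call begins: read the wrist's pose just before it. camera_info takes no time and is no camera call; for the wrist camera it gives the pose at the moment of the call.
- env.job_done(): hands the job in, once; it reports no verdict.
Trained networks look in the newest picture that a camera, given by its name, has taken for a name from the list of things; names that differ only in an ending like _2 or _b are one class to them, and where a whole thing is asked for, a point or a joint stands for the part that bears it (a point fixed in the world has none). Each returns a list of dicts, best first, with "confidence" (0 to 1); they miss things now and then, are a little off and sometimes report something else, mostly with a low value. They report only what shows in the picture. A call takes as long as a camera call.
- env.look_for(camera, name): "bbox" ([left, top, right, bottom] in pixels, round what is visible of it).
The state is a dict: "time_s": time; "qpos": joint angles; "dq": joint speeds; "joint_torque": joint torques, N m; "tool_pos": TCP position; "tcp_rot": TCP orientation; "force": force on the tool from outside, world axes, zero at the start; "ft_torque": the same for the moment, N m; "gripper_width": finger opening in m.
Only numpy, scipy, OpenCV 4.12 (cv2) and the standard library are available. Lean on these libraries where they do the work, as an engineer would, in place of code of your own. Each camera call takes 0.05 s, during which the arm holds its last target.

## Working session

There is one attempt and no reset: what is moved stays moved. The work goes in short steps, Python scripts to look and compute and a shell command to move; the robot and the scene stay as the last step left them, time stands still between calls to the robot, and variables do not carry over. Pictures are saved under pics/ and viewed, and the job is handed in when it is done.

```bash
mkdir -p pics; ls; python3 - <<'E'
from rig import env
import cv2
s=env.sense();print(s)
for n in("scene","top"):
    im=env.camera(n);cv2.imwrite(f"pics/{n}0.png",cv2.cvtColor(im,cv2.COLOR_RGB2BGR))
    print(env.camera_info(n))
    for k in("blue_dispenser","blue_pad","black_pad","blue_gate","flux","driver"):
        print(n,k,env.look_for(n,k)[:2])
E
```

```text
pics
{'time_s': 0.0, 'qpos': array([-1.37467632,  0.60012285, -0.00252964,  1.60009788,  0.00179879,
        0.94291226, -0.0798183 ]), 'dq': array([ 5.52528965e-04,  6.89192177e-05, -1.52597771e-03, -1.68674199e-03,
        4.17087718e-04,  7.87151869e-04, -1.11058264e-03]), 'joint_torque': array([ 3.01511491e-04, -7.65072584e+01,  1.49720091e+00, -2.52362537e+01,
       -5.24538662e-02,  1.66930159e-02,  1.62544734e-04]), 'tool_pos': array([0.19529654, 0.69800203, 0.40387302]), 'tcp_rot': array([-3.14006148e+00,  1.48042623e-04,  2.86880097e+00]), 'force': array([-0.1202015 ,  0.37127364,  0.55133757]), 'ft_torque': array([ 0.052695  , -0.02121584, -0.01350905]), 'gripper_width': 0.09308489491591228}
{'fovy': 56.460409714628646, 'cx': 318.9888719694376, 'cy': 192.9572263944365, 'dist': array([0.00080473, 0.        , 0.        , 0.        , 0.        ]), 'R': array([[-0.7640327 ,  0.64498462,  0.01577577],
       [ 0.40688532,  0.50067418, -0.76404823],
       [-0.50069788, -0.5773389 , -0.64496622]]), 't': array([ 0.40928439, -0.10801706,  1.64971261])}
scene blue_dispenser [{'bbox
[... 719 characters left out ...]
009652, -0.98334936]]), 't': array([-0.02347373,  0.51226226,  1.4705346 ])}
top blue_dispenser [{'bbox': [221.1, 161.4, 271.7, 273.5], 'confidence': 0.73}, {'bbox': [352.5, 226.8, 367.5, 238.2], 'confidence': 0.15}]
top blue_pad [{'bbox': [223.7, 162.6, 266.1, 245.7], 'confidence': 0.72}]
top black_pad [{'bbox': [346.5, 174.3, 387.5, 255.6], 'confidence': 0.81}]
top blue_gate [{'bbox': [222.2, 164.7, 262.1, 245.7], 'confidence': 0.7}, {'bbox': [218.7, 164.3, 272.7, 273.0], 'confidence': 0.24}]
top flux [{'bbox': [361.0, 148.6, 377.7, 163.5], 'confidence': 0.58}, {'bbox': [224.9, 163.3, 264.7, 243.6], 'confidence': 0.49}]
top driver [{'bbox': [231.2, 118.0, 242.6, 149.1], 'confidence': 0.8}]
```

```bash
python3 - <<'E'
import cv2
a=cv2.imread("pics/top0.png")
cv2.imwrite("pics/topc.png",cv2.resize(a[90:300,180:440],None,fx=3,fy=3-0.2,interpolation=cv2.INTER_CUBIC))
a=cv2.imread("pics/scene0.png")
cv2.imwrite("pics/scc.png",cv2.resize(a[110:310,230:430],None,fx=3,fy=3,interpolation=cv2.INTER_CUBIC))
E
```

```text
(no output)
```

View pics/topc.png

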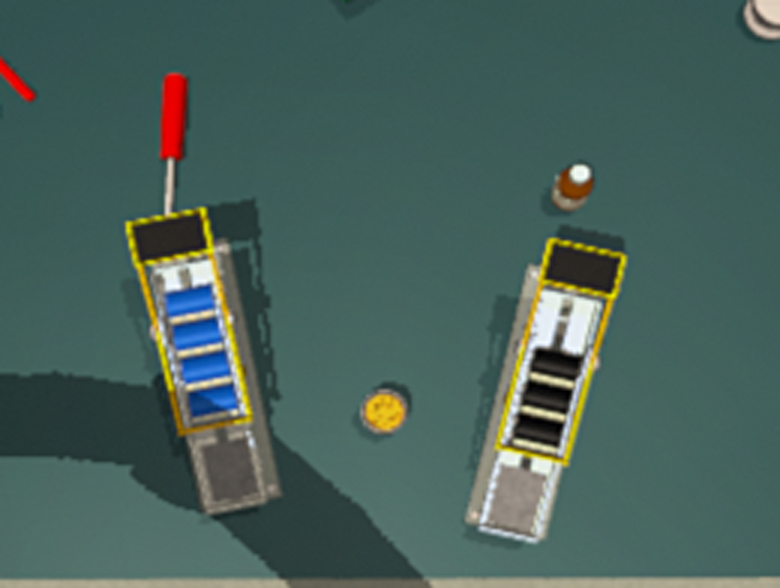

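View pics/scc.png

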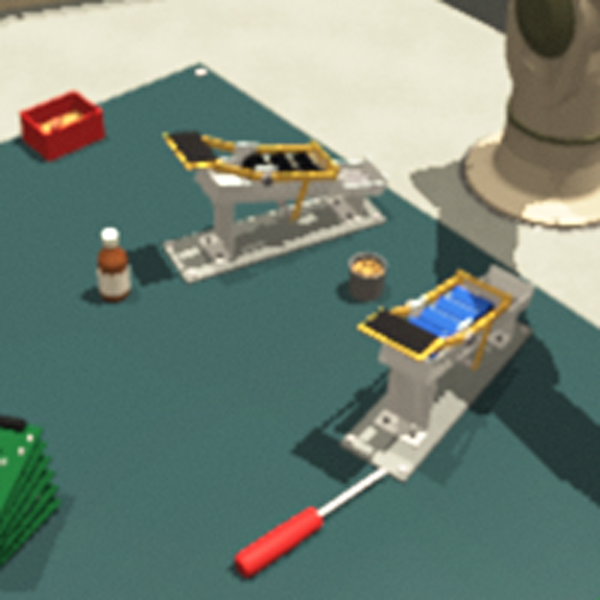

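View pics/top0.png

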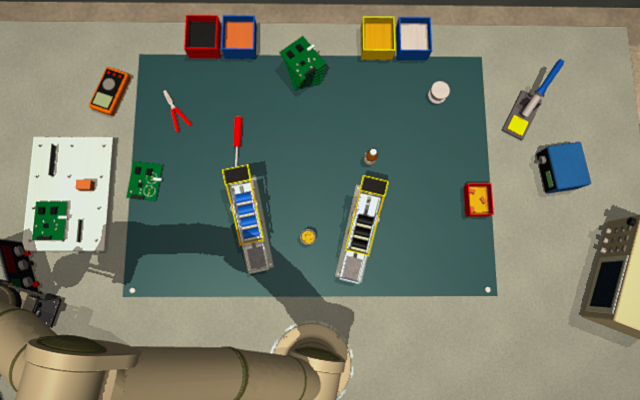

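The top view shows the blue pad at about (237,175) px, with its row running down to the nest at about (258,258). The black pad is at about (374,185), and the screwdriver lies behind the blue pad.

```bash
cat > h.py <<'E'
import numpy as np,cv2
from rig import env
def ray(n,u,v,z,ci=None):
    c=ci or env.camera_info(n);h=400
    f=h/2/np.tan(np.radians(c['fovy'])/2)
    K=np.array([[f,0,c['cx']],[0,f,c['cy']],[0,0,1]])
    p=cv2.undistortPoints(np.array([[[u,v]]],float),K,np.array(c['dist']))[0,0]
    R=np.array(c['R']);t=np.array(c['t'])
    o=-R.T@t;d=R.T@np.array([p[0],p[1],1]);return o+d*(z-o[2])/d[2]
def proj(n,X,ci=None):
    c=ci or env.camera_info(n)
    f=200/np.tan(np.radians(c['fovy'])/2);K=np.array([[f,0,c['cx']],[0,f,c['cy']],[0,0,1]])
    return cv2.projectPoints(np.array(X,float).reshape(-1,1,3),cv2.Rodrigues(np.array(c['R']))[0],np.array(c['t']),K,np.array(c['dist']))[0][:,0]
E
python3 - <<'E'
from h import *
T=lambda x,y:(180+x/3,90+y/2.8)
cs=[(127,222),(207,209),(214,250),(136,265)]
P=[ray("top",*T(*c),.184) for c in cs]
print(np.round(P,4)); c=np.mean(P,0);print("pad",c)
for i in range(4):print(np.linalg.norm(P[i]-P[(i+1)%4]))
# scene
S=lambda x,y:(230+x/3,110+y/3)
Q=[ray("scene",*S(*k),.184) for k in[(357,325),(424,358),(440,338),(378,305)]]
print(np.round(Q,4),np.mean(Q,0))
# caps: rows centre tops in top view
for k in[(190,302),(197,333),(204,367),(211,400)]: print(ray("top",*T(*k),.12))
# nest floor center
print(ray("top",*T(233,472),.06))
E
```

```text
[[0.5604 0.2535 0.184 ]
 [0.5742 0.1783 0.184 ]
 [0.5316 0.1707 0.184 ]
 [0.5159 0.2436 0.184 ]]
pad [0.54553042 0.21152148 0.184     ]
0.07650204945536627
0.0433221209286308
0.07457704849255019
0.04560847066350394
[[0.5749 0.184  0.184 ]
 [0.556  0.2598 0.184 ]
 [0.5231 0.2505 0.184 ]
 [0.5374 0.1762 0.184 ]] [0.54784847 0.2176204  0.184     ]
[0.48942652 0.20059809 0.12      ]
[0.45645432 0.19290683 0.12      ]
[0.42059507 0.18520174 0.12      ]
[0.38609128 0.1775903  0.12      ]
[0.31492565 0.16100524 0.06      ]
```

Both views put the pad at about (0.546, 0.213) with the dispenser yaw at about 0.22 rad. The pad size comes out near the given one, and nest to pad measures 0.237 m against 0.2355 m expected. I'll raise and turn the tool, then close the fingers.

```bash
python3 -m jog '0 0 -0.01 0 0 -0.1 0;0 0 -0.01 0 0 -0.1 0;0 0 -0.01 0 0 -0.1 0;0 0 -0.01 0 0 -0.1 0;0 0 -0.01 0 0 -0.1 0;0 0 0 0 0 0 0;0 0 0 0 0 0 0;0 0 0 0 0 0 0' 20
cat > d.py <<'E'
from h import *
from scipy.spatial.transform import Rotation as Ro
import sys
s=env.sense();R=Ro.from_euler('xyz',s['tcp_rot']).as_matrix()
yaw=.22;a=np.array([np.cos(yaw),np.sin(yaw),0]);b=np.array([-np.sin(yaw),np.cos(yaw),0])
tip=s['tool_pos']+R[:,2]*.186
tgt=np.array([float(v) for v in sys.argv[1:4]])
print('t',s['time_s'],'tip',tip.round(4),'z',R[:,2].round(3),'F',s['force'].round(2),'w',s['gripper_width'])
print('y angle off',np.arctan2(R[1,1],R[0,1])-(np.pi/2+yaw))
print('tool delta',(R.T@(tgt-tip)).round(4),'chute x in tool',(R.T@a).round(3))
d=tip-np.array([.546,.213,0]);print('in disp',a@d,b@d,tip[2])
E
python3 d.py .546 .213 .225
```

```text
time_s: 1.5
tool_pos: [0.1952, 0.6979, 0.4554]
tcp_rot: [-3.14, -0.0, -2.9]
force: [-0.3, -0.1, -0.2]
gripper_width: 0.0337
t 1.5 tip [0.1952 0.6976 0.2694] z [ 0.    -0.001 -1.   ] F [-0.28 -0.05 -0.19] w 0.03370341264139649
y angle off 0.02114538405810995
tool delta [-0.2249 -0.5543  0.0452] chute x in tool [-1.    -0.021 -0.   ]
in disp -0.23656437317849757 0.5495033363161232 0.2694353778289283
```

```bash
python3 -m jog '-.012 -.0295 0 0 0 0 0;-.012 -.0295 0 0 0 0 0;-.012 -.0295 0 0 0 0 0;-.012 -.0295 0 0 0 0 0;-.012 -.0295 0 0 0 0 0;-.012 -.0295 0 0 0 0 0;-.012 -.0295 0 0 0 0 0;-.012 -.0295 0 0 0 0 0;-.012 -.0295 0 0 0 0 0;-.012 -.0295 0 0 0 0 0;-.012 -.0295 0 0 0 0 0;-.012 -.0295 0 0 0 0 0;-.012 -.0295 0 0 0 0 0;-.012 -.0295 0 0 0 0 0;-.012 -.0295 0 0 0 0 0;-.012 -.0295 0 0 0 0 0;-.012 -.0295 0 0 0 0 0;0 0 0 0 0 0 0;0 0 0 0 0 0 0'
python3 d.py .546 .213 .225
```

```text
time_s: 3.4
tool_pos: [0.5153, 0.2372, 0.4458]
tcp_rot: [-3.132, -0.011, -2.935]
force: [-0.6, 0.4, 0.2]
gripper_width: 0.0003
t 3.4 tip [0.5138 0.235  0.2598] z [-0.008 -0.012 -1.   ] F [-0.61  0.36  0.17] w 0.0003080895403619083
y angle off -0.013242329501088834
tool delta [-0.0274 -0.0278  0.0348] chute x in tool [-1.     0.013 -0.011]
in disp -0.02662684047439656 0.028523764848548596 0.2597951724767402
```

```bash
python3 -m jog '-.0135 -.0137 0 -.01 -.01 0 0;-.0135 -.0137 0 0 0 0 0;0 0 0 0 0 0 0'
python3 d.py .546 .213 .19
python3 - <<'E'
from h import *
for n in("wrist","scene","top"):
    ci=env.camera_info(n);im=env.camera(n)[:,:,::-1].copy()
    pts=[]
    a=np.array([np.cos(.22),np.sin(.22),0]);b=np.array([-np.sin(.22),np.cos(.22),0]);o=np.array([.546,.213,.184])
    for sx,sy in((1,1),(1,-1),(-1,-1),(-1,1)): pts.append(o+a*.02*sx+b*.034*sy)
    q=proj(n,pts,ci)
    cv2.polylines(im,[q.astype(int)],True,(255,0,255),1)
    print(n,q.round(0).tolist())
    if n!="wrist": im=cv2.resize(im[100:300,200:420],None,fx=3,fy=3)
    cv2.imwrite(f"pics/{n}1.png",im)
E
```

```text
time_s: 3.7
tool_pos: [0.5473, 0.2175, 0.4451]
tcp_rot: [3.141, -0.002, -2.934]
force: [0.5, 0.0, -0.4]
gripper_width: 0.0008
t 3.7 tip [0.5469 0.2176 0.2591] z [-0.002  0.001 -1.   ] F [ 0.47  0.04 -0.38] w 0.0008302917735684799
y angle off -0.012193522917046007
tool delta [ 0.0017 -0.0044  0.0691] chute x in tool [-1.     0.012 -0.002]
in disp 0.0019028952611591398 0.004289192063694585 0.25909080501470566
wrist [[364.0, 226.0], [269.0, 227.0], [267.0, 173.0], [365.0, 172.0]]
scene [[369.0, 228.0], [350.0, 218.0], [357.0, 211.0], [375.0, 221.0]]
top [[223.0, 170.0], [247.0, 165.0], [250.0, 178.0], [226.0, 184.0]]
```

View pics/wrist1.png

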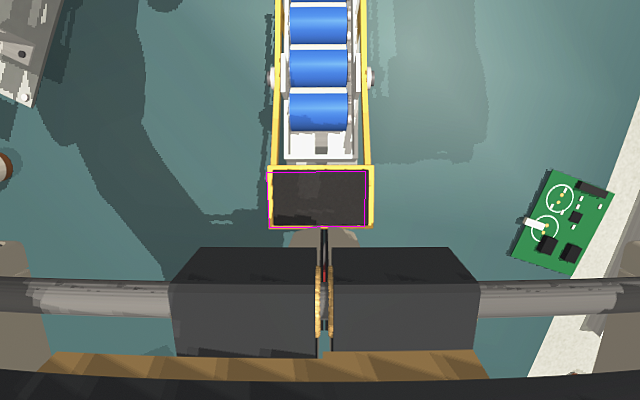

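View pics/scene1.png

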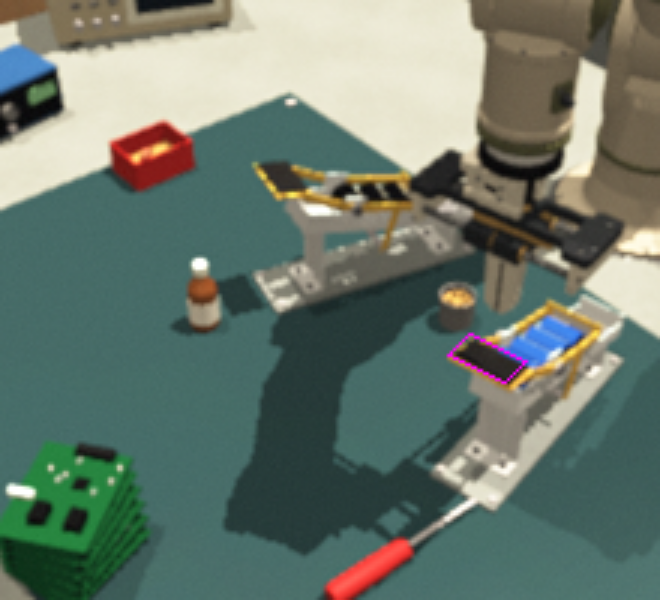

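The wrist view shows the pad centred at about (320,198) px. My projection came out at (316,199), so it is within 2 mm, and the fingertips are in line with the pad. I'll go down to just above it.

```bash
python3 -m jog '0 -.001 .015 0 0 0 0;0 -.001 .015 0 0 0 0;0 0 .015 0 0 0 0;0 0 .015 0 0 0 0;0 0 .004 0 0 0 0;0 0 0 0 0 0 0;0 0 0 0 0 0 0'
python3 d.py .546 .215 .184
```

```text
time_s: 4.55
tool_pos: [0.5415, 0.2228, 0.3806]
tcp_rot: [3.137, -0.003, -2.924]
force: [0.2, 1.0, -0.3]
gripper_width: 0.0005
t 4.55 tip [0.5408 0.2235 0.1946] z [-0.004  0.004 -1.   ] F [ 0.22  1.03 -0.33] w 0.0005306613693311471
y angle off -0.002023246123484812
tool delta [-0.0033 -0.0094  0.0105] chute x in tool [-1.     0.002 -0.003]
in disp -0.0028123418416661785 0.01134138763377218 0.1945613663174944
```

```bash
python3 -m jog '-.003 -.009 0 0 0 0 0;0 0 0 0 0 0 0;0 0 0 0 0 0 0'
python3 d.py .546 .215 .184;python3 d.py .546 .215 .184
```

```text
time_s: 4.85
tool_pos: [0.5471, 0.2142, 0.3823]
tcp_rot: [3.137, -0.0, -2.924]
force: [0.2, 0.1, -0.4]
gripper_width: 0.0005
t 4.85 tip [0.5468 0.2151 0.1963] z [-0.001  0.005 -1.   ] F [ 0.25  0.11 -0.4 ] w 0.00048459029274356747
y angle off -0.0019190826301054287
tool delta [0.0008 0.     0.0123] chute x in tool [-1.     0.002 -0.   ]
in disp 0.001234651694557229 0.0018433663557586317 0.1963262031695497
t 4.85 tip [0.5468 0.2151 0.1963] z [-0.001  0.005 -1.   ] F [ 0.25  0.11 -0.4 ] w 0.00048459029274356747
y angle off -0.0019190826301054287
tool delta [0.0008 0.     0.0123] chute x in tool [-1.     0.002 -0.   ]
in disp 0.001234651694557229 0.0018433663557586317 0.1963262031695497
```

Centred on the pad. Now I'll press in small steps, following the pad's 13 mm shift along +x.

```bash
python3 -m jog '0 0 .007 0 0 0 0;0 0 .007 0 0 0 0;-.002 -.001 .007 0 0 0 0;-.002 -.001 .007 0 0 0 0;0 0 0 0 0 0 0'
python3 d.py .556 .217 .149
```

```text
time_s: 5.35
tool_pos: [0.5538, 0.2149, 0.3551]
tcp_rot: [3.133, 0.01, -2.924]
force: [-0.9, -1.9, 4.4]
gripper_width: 0.0005
t 5.35 tip [0.5552 0.2168 0.1691] z [ 0.008  0.01  -1.   ] F [-0.88 -1.88  4.43] w 0.0005448462834480635
y angle off -0.0018649524869602807
tool delta [-0.0006 -0.0002  0.0201] chute x in tool [-1.     0.002  0.01 ]
in disp 0.009852239275286443 0.001718525752075504 0.16910505763469408
```

```bash
python3 -m jog '-.002 -.001 .007 0 0 0 0;-.001 -.001 .007 0 0 0 0;-.001 -.001 .006 0 0 0 0;0 0 0 0 0 0 0'
python3 d.py .558 .217 .149
```

```text
time_s: 5.75
tool_pos: [0.5588, 0.2154, 0.3375]
tcp_rot: [3.13, 0.015, -2.922]
force: [-2.9, -2.4, 11.9]
gripper_width: 0.0003
t 5.75 tip [0.561  0.2181 0.1515] z [ 0.012  0.015 -1.   ] F [-2.87 -2.41 11.88] w 0.00031357520249055993
y angle off -0.00036286185020029116
tool delta [ 0.0032 -0.0005  0.0025] chute x in tool [-1.     0.     0.015]
in disp 0.01577675445091318 0.001705148552553882 0.1515236005502254
```

```bash
python3 -m jog '0 0 .004 0 0 0 0;0 0 .003 0 0 0 0;0 0 .001 0 0 0 0;0 0 .001 0 0 0 0;0 0 .001 0 0 0 0'
python3 d.py .558 .217 .149; python3 - <<'E'
from h import *
for n in("wrist","scene"):
    im=env.camera(n)[:,:,::-1].copy()
    if n!="wrist": im=cv2.resize(im[150:300,300:450],None,fx=4,fy=4)
    cv2.imwrite(f"pics/{n}2.png",im)
E
```

```text
time_s: 6.25
tool_pos: [0.5579, 0.2151, 0.3377]
tcp_rot: [3.13, 0.02, -2.923]
force: [-0.9, -1.2, 8.8]
gripper_width: 0.0006
t 6.25 tip [0.5609 0.218  0.1517] z [ 0.016  0.016 -1.   ] F [-0.92 -1.22  8.79] w 0.0006426853700371596
y angle off -0.0012708420571547752
tool delta [ 0.0031 -0.0004  0.0027] chute x in tool [-1.     0.001  0.02 ]
in disp 0.015678699014082954 0.0016539445954409594 0.15173919039678613
```

View pics/wrist2.png

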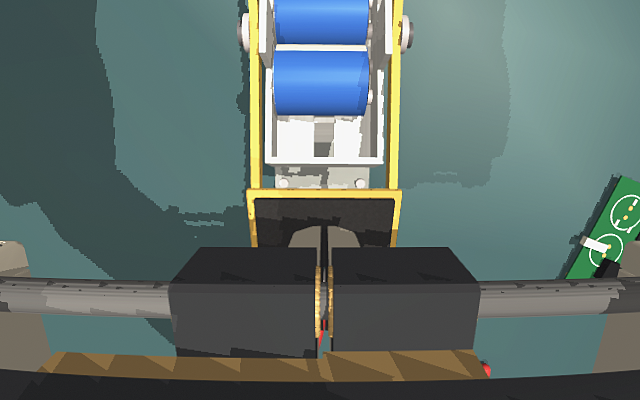

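View pics/scene2.png

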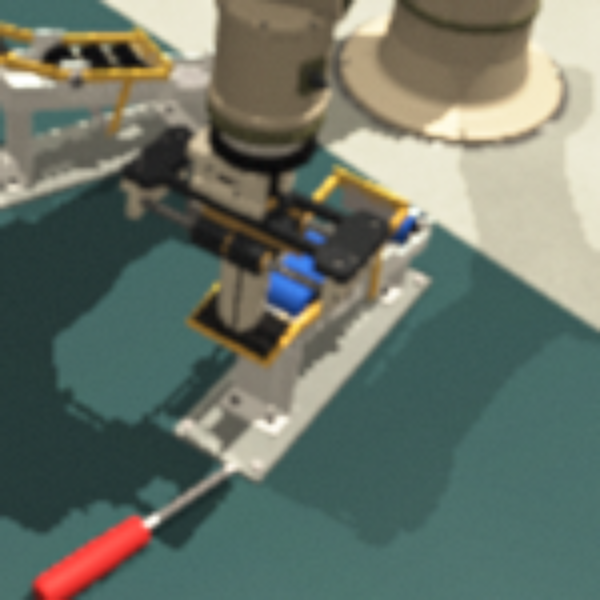

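The wrist and scene views show the pad down and the gate frame up. One blue can has already rolled into the nest at scene crop (405,225). I'll press a bit harder briefly to be sure it's on the stop, then release.

```bash
python3 -m jog '0 0 .008 0 0 0 0;0 0 .006 0 0 0 0;0 0 .004 0 0 0 0'
python3 d.py .558 .217 .149
python3 -m jog '.001 0 -.008 0 0 0 0;.003 0 -.008 0 0 0 0;.003 0 -.008 0 0 0 0;.003 0 -.01 0 0 0 0;.003 0 -.012 0 0 0 0;0 0 -.015 0 0 0 0;0 0 0 0 0 0 0;0 0 0 0 0 0 0;0 0 0 0 0 0 0;0 0 0 0 0 0 0;0 0 0 0 0 0 0;0 0 0 0 0 0 0'
python3 d.py .546 .215 .195
python3 - <<'E'
from h import *
for n in("wrist","scene","top"):
    im=env.camera(n)[:,:,::-1].copy()
    if n=="scene": im=cv2.resize(im[150:300,300:450],None,fx=4,fy=4)
    if n=="top": im=cv2.resize(im[130:300,180:350],None,fx=3.5,fy=3.5)
    cv2.imwrite(f"pics/{n}3.png",im)
E
```

```text
time_s: 6.65
tool_pos: [0.5571, 0.2149, 0.3359]
tcp_rot: [3.129, 0.026, -2.925]
force: [-13.0, -6.1, 45.2]
gripper_width: 0.0007
t 6.65 tip [0.5613 0.2181 0.1499] z [ 0.023  0.018 -1.   ] F [-13.03  -6.12  45.22] w 0.0006575836074943713
y angle off -0.002968952548365378
tool delta [ 0.0035 -0.0004  0.0008] chute x in tool [-1.     0.003  0.026]
in disp 0.016083874700562502 0.0016630119955172856 0.14993123829973481
time_s: 7.85
tool_pos: [0.5397, 0.21, 0.3999]
tcp_rot: [3.13, 0.022, -2.925]
force: [0.0, -0.2, 0.1]
gripper_width: 0.0004
t 7.85 tip [0.5432 0.2129 0.214 ] z [ 0.019  0.016 -1.   ] F [ 0.04 -0.24  0.13] w 0.0003914335204553915
y angle off -0.002736414147786359
tool delta [-0.0028  0.0012  0.019 ] chute x in tool [-1.     0.003  0.022]
in disp -0.0027479292069622235 0.0005375751527106158 0.2139586739640104
```

View pics/wrist3.png

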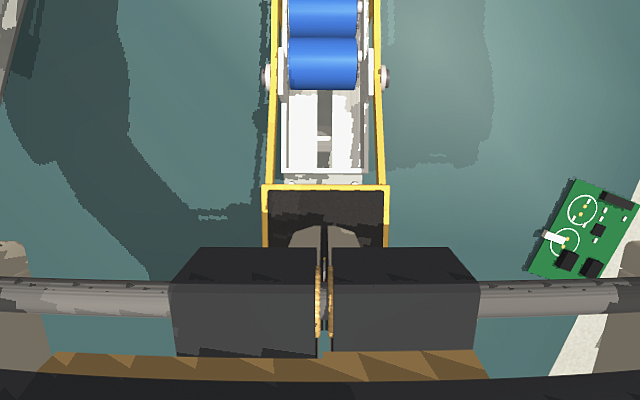

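View pics/scene3.png

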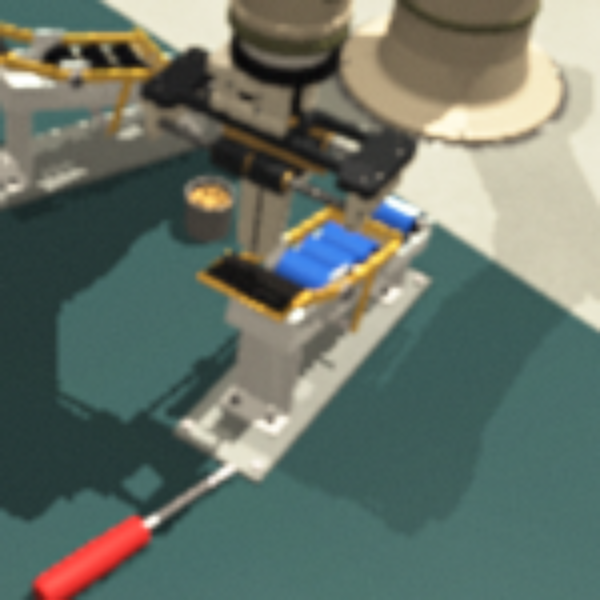

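View pics/top3.png

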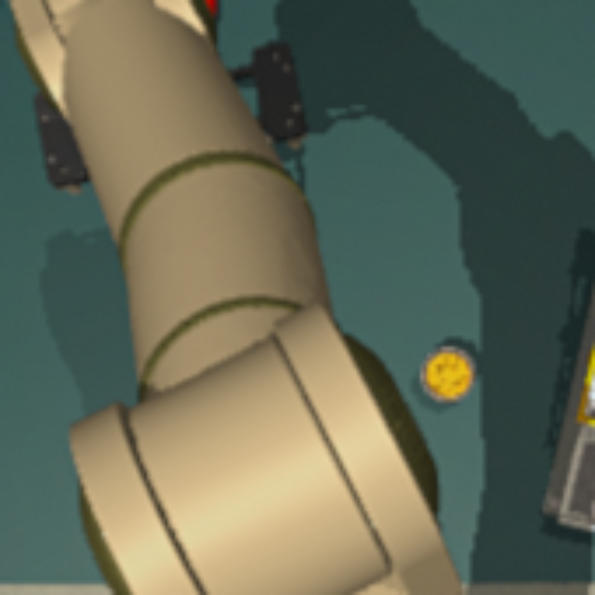

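The scene view shows one can in the nest at (397,212) in the crop, three cans rolled down to the gate, and the rocker back up. I'll straighten and re-centre the tool, then go down to just above the pad.

```bash
python3 -m jog '-.007 .0035 0 .0115 .022 0 0;0 0 .009 0 0 0 0;0 0 .006 0 0 0 0;0 0 0 0 0 0 0;0 0 0 0 0 0 0'
python3 d.py .547 .215 .196
```

```text
time_s: 8.5
tool_pos: [0.5453, 0.2145, 0.3833]
tcp_rot: [-3.141, -0.001, -2.925]
force: [0.3, 0.6, 0.8]
gripper_width: 0.0007
t 8.5 tip [0.5452 0.2144 0.1973] z [-0.    -0.001 -1.   ] F [0.28 0.57 0.78] w 0.0006599120502017849
y angle off -0.0030720284897072236
tool delta [-0.0019  0.0002  0.0013] chute x in tool [-1.     0.003 -0.001]
in disp -0.0005042332618922337 0.0015103867222814537 0.19729415296208588
```

```bash
python3 -m jog '-.001 0 .007 0 0 0 0;0 0 .007 0 0 0 0;-.002 -.001 .007 0 0 0 0;-.002 -.001 .007 0 0 0 0;-.002 -.001 .007 0 0 0 0;-.001 -.001 .007 0 0 0 0;-.001 0 .007 0 0 0 0;0 0 .006 0 0 0 0;0 0 .006 0 0 0 0;0 0 .006 0 0 0 0;0 0 .005 0 0 0 0'
python3 d.py .558 .217 .149
```

```text
time_s: 9.6
tool_pos: [0.5564, 0.2154, 0.3359]
tcp_rot: [3.134, 0.023, -2.926]
force: [-16.1, -6.8, 54.1]
gripper_width: 0.0008
t 9.6 tip [0.5603 0.2176 0.1499] z [ 0.021  0.012 -1.   ] F [-16.05  -6.77  54.08] w 0.0007992538834550561
y angle off -0.004045076366918643
tool delta [ 0.0024 -0.0001  0.0009] chute x in tool [-1.     0.004  0.023]
in disp 0.01496751532247309 0.0013734093950278294 0.14992070739707172
```

```bash
python3 -m jog '0 0 .001 0 0 0 0;0 0 .002 0 0 0 0;0 0 .002 0 0 0 0;0 0 .002 0 0 0 0;0 0 .002 0 0 0 0'
python3 - <<'E'
from h import *
im=env.camera("scene")[:,:,::-1].copy()
cv2.imwrite("pics/scene4.png",cv2.resize(im[150:300,300:450],None,fx=4,fy=4))
E
```

```text
time_s: 10.1
tool_pos: [0.5549, 0.2148, 0.337]
tcp_rot: [3.133, 0.031, -2.927]
force: [-7.1, -2.8, 27.6]
gripper_width: 0.0003
```

View pics/scene4.png

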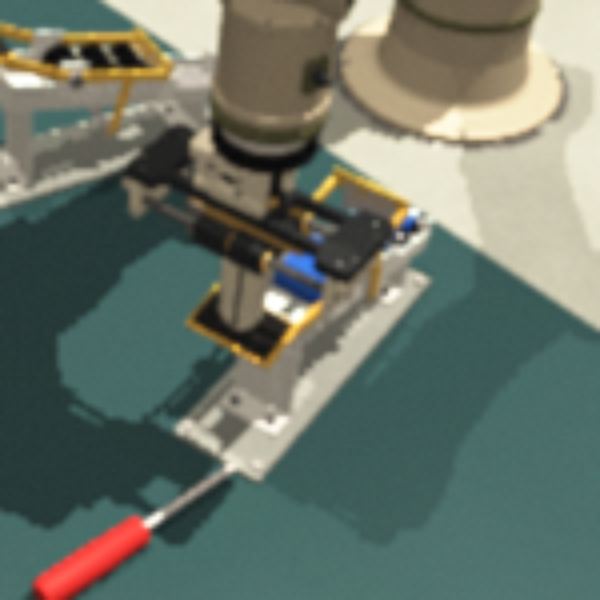

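The pad is fully down, with a measured 54 N on the stop. The gate is up at crop (350,180) and the nest is partly hidden. Next I'll let go and lift well clear.

```bash
python3 -m jog '.001 0 -.008 0 0 0 0;.003 0 -.008 0 0 0 0;.003 0 -.008 0 0 0 0;.003 0 -.01 0 0 0 0;.003 0 -.012 0 0 0 0;0 0 -.015 0 0 0 0;0 0 -.02 0 0 0 0;0 0 -.02 0 0 0 0;0 0 -.02 0 0 0 0;0 0 0 0 0 0 0;0 0 0 0 0 0 0;0 0 0 0 0 0 0;0 0 0 0 0 0 0;0 0 0 0 0 0 0'
python3 -m jog '0 .03 0 0 0 0 0;0 .03 0 0 0 0 0;0 .03 0 0 0 0 0;0 .03 0 0 0 0 0;0 .03 0 0 0 0 0;0 .03 0 0 0 0 0;0 .03 0 0 0 0 0;0 .03 0 0 0 0 0;0 .03 0 0 0 0 0;0 .03 0 0 0 0 0;0 0 0 0 0 0 0;0 0 0 0 0 0 0;0 0 0 0 0 0 0'
python3 d.py .546 .215 .195
python3 - <<'E'
from h import *
for n in("scene","top"):
    im=env.camera(n)[:,:,::-1].copy()
    if n=="scene": im=cv2.resize(im[150:300,250:450],None,fx=4,fy=4)
    if n=="top": im=cv2.resize(im[110:300,180:410],None,fx=3.4,fy=3.1)
    cv2.imwrite(f"pics/{n}5.png",im)
E
```

```text
time_s: 11.55
tool_pos: [0.5358, 0.2087, 0.4624]
tcp_rot: [3.134, 0.028, -2.927]
force: [-0.3, -0.9, -0.6]
gripper_width: 0.0005
time_s: 12.85
tool_pos: [0.4704, 0.5118, 0.4534]
tcp_rot: [-3.141, 0.015, -2.931]
force: [0.4, -0.6, -0.1]
gripper_width: 0.0004
t 12.85 tip [0.4731 0.5123 0.2674] z [ 0.014  0.003 -1.   ] F [ 0.42 -0.6  -0.13] w 0.0004248094483194256
y angle off -0.009080393482657323
tool delta [-0.008  -0.306   0.0727] chute x in tool [-1.     0.009  0.015]
in disp -0.00582267840678612 0.3080210203819097 0.2674202222127929
```

View pics/scene5.png

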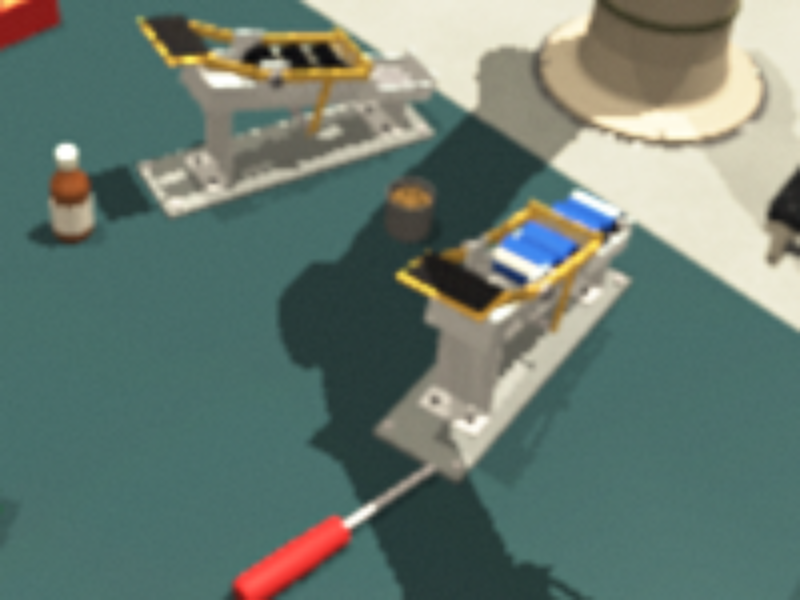

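View pics/top5.png

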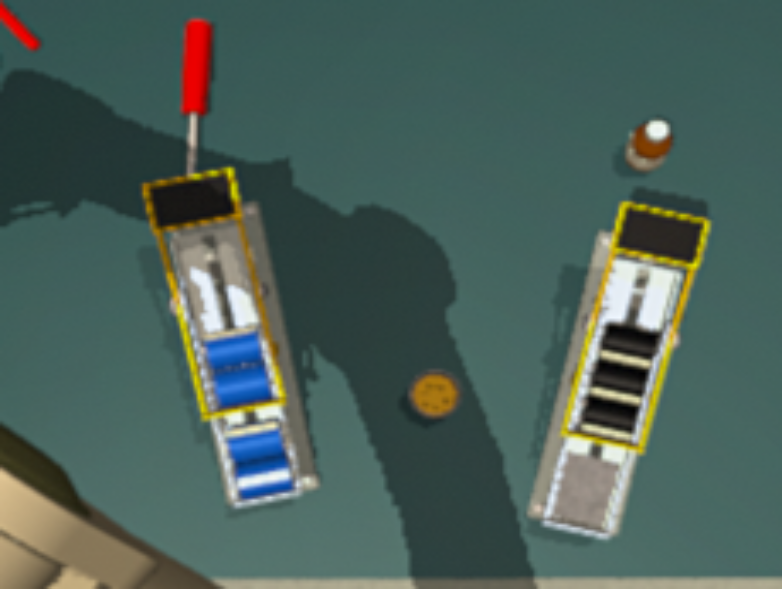

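The top view shows two blue cans in the nest, at about (258,448) and (264,480) in the crop. Two more wait behind the shut gate, the pad is up, and nothing else has moved. I'll hand it in.

```bash
python3 -m jog '0 0 0 0 0 0 0;0 0 0 0 0 0 0;0 0 0 0 0 0 0;0 0 0 0 0 0 0;0 0 0 0 0 0 0'; python3 -c "
from rig import env
print(env.job_done())"
```

```text
time_s: 13.45
tool_pos: [0.4727, 0.5083, 0.4546]
tcp_rot: [-3.141, 0.016, -2.936]
force: [0.1, 0.2, 0.0]
gripper_width: 0.0004
the job is handed in; nothing more can be done
None
```

I pressed the blue dispenser's pad down to its stop twice with closed fingertips, letting it come all the way up in between. Then I moved the arm clear and handed the job in at about 13.5 s; no verdict is reported.

- **Final pictures (scene and top):** two blue capacitors lie in the nest and two wait behind the shut gate with the pad up. The black dispenser, flux, pot and driver look unmoved. The board and bin were not in the last close-ups.
- **Forces:** the fingers measured up to about 45 N on the first press and 54 N on the second, both against the stop. After I moved clear the reading was about 0 N.
- **Off-target:** the tool drifted about 10 mm sideways on the first approach, and I corrected it before touching the pad. Under load it tilted by up to about 0.03 rad.
- **Not measured:** I judged the rocker angle and capacitor positions from the pictures and fingertip height only.

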